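# Tare the book-sale dial scale for the empty crate

### The job

At the book sale's pay table the empty crate stands on the dial scale, and the scale must be tared for it: with a fingertip against the raised lugs on the dial's rim, push the dial round until the point of its black zero wedge lines up with the tip of the needle, to within half a small division, then let go and leave it there. Push gently, do not grip the dial, and leave the crate and everything else on the table where they stand.

Things in the scene. Friction and masses are not known exactly. Their poses are not given: they have to be found in the camera images.
- scale: Grey mechanical bench dial scale, 455 mm deep, 226 mm wide, fixed to the table. Origin on the table straight below the dial's centre (underside, 85 mm up); x points from the dial, at the user's (robot's) side, to the platform behind it, z up. The dial sits on a sloping block about 206 x 212 mm.
- platform_top (a point): Middle of the steel weighing platform (206 x 222 mm, about 90 mm above the table) that carries the crate. It is sprung: it sinks about 5 mm per kg and swings the needle 60 degrees per kg, so pressing on it or on the crate shifts the needle.
- dial: Turnable round tare dial: white card with black lines under a clear cover, aluminium rim 184 mm across. Origin: centre of its underside; z: its axis, out of its face (15 degrees from vertical, leaning to the robot's side); x: from centre to zero wedge, turns with the dial. Flat top of rim and cover at z = 12 mm. Small lines every 6 degrees. Turns freely both ways (over a full turn each), stays where left.
- zero_lug (a point): Top middle of the raised finger lug on the rim beside the zero wedge, 84 mm from the dial's axis, z = 26 mm in the dial's frame. Six such lugs stand every 60 degrees round the rim: each 16 mm long radially (76 to 92 mm from the axis), 10 mm wide along the rim, standing 14 mm above the cover. Turning the dial takes about 2 N at a lug (friction only, no spring).
- zero_point (a point): Inner point of the solid black zero wedge on the dial card, at x = 58 mm, z = 6.5 mm in the dial's frame. It is the only triangular mark on the card, 18 mm long, widening outwards to 13 mm, and a black line on the zero lug continues it.
- needle_tip (a point): Tip of the thin black needle under the clear cover, 58 mm from the dial's axis, level with the zero point; a round counterweight is at its other end. It cannot be touched. It settles under the crate's weight in the first second, then stands still. At the start it is 20 to 140 degrees clockwise (seen from above) of the zero wedge.
- crate_center (a point): Centre, half-way up, of the empty slatted wooden crate on the platform: 196 mm (along the scale's x) x 280 mm x 90 mm tall; loose, to be left alone. Its front stands about 30 mm behind the dial's rim and its top about 90 mm above the dial's centre, so the far side of the dial is cramped; the near side and flanks are open.
- novel_center (a point): Bystander: closed hardback lying flat just left of the scale, about 200 x 130 x 30 mm; this point is at its middle, 15 mm above the table. Loose, to be left alone.
- stamp_center (a point): Bystander: small upright wooden hand stamp with a round knob, 30 x 44 mm foot, 76 mm tall, just right of the dial; this point is at its middle, 38 mm above the table. Loose, to be left alone.
- inkpad_center (a point): Bystander: flat steel ink-pad tin, about 110 x 70 x 16 mm, right of the scale; this point is at its middle, 8 mm above the table. Loose, to be left alone.
- atlas_center (a point): Bystander: large flat hardback, about 245 x 185 x 22 mm, towards the left end of the table; this point is at its middle, 11 mm above the table. Loose, to be left alone.
- calculator_center (a point): Bystander: flat desk calculator, about 150 x 105 x 19 mm, at the right; this point is at its middle, 8 mm above the table. Loose, to be left alone.
- pencil_cup_center (a point): Bystander: steel cup of pencils, 76 mm across, cup 100 mm tall, pencils up to 180 mm, at the right; this point is at its middle, 50 mm above the table. Loose, to be left alone.

How it is judged (in metres and radians):
At the end, for the whole second after the job is handed in: The dial is at rest with the point of its zero wedge within 3.1 mm (3 degrees, half a small division) of the needle's tip, and the crate still stands where it stood on the platform (within 15 mm, which includes the platform's own sinking) (distance between zero_point and needle_tip below 0.0031 m and angular speed of dial below 0.03 rad/s and distance of crate_center from where it was at the start of the episode below 0.015 m); the robot touches nothing.
It fails at once if the crate is lifted or shifted by more than 15 mm (distance of crate_center from where it was at the start of the episode above 0.015 m).
It fails at once if the dial is gripped or forced (more than 30 N between the fingers and the dial) (contact force between the fingers and dial above 30 N).
It fails at once if one of the other things on the table is moved by more than 20 mm (distance of any of novel_center, stamp_center, inkpad_center, atlas_center, calculator_center, pencil_cup_center from where it was at the start of the episode above 0.02 m).
It also fails if it takes over 54 s, if anything falls off the work surface, if the arm or the gripper's body presses on something with over 40 N, if the wrist force passes 120 N, or if a joint passes its speed limit or range.

### The arm

A 6-joint arm with a two-finger parallel gripper is mounted at the origin on the work surface. World frame = base frame: x ahead of the robot, y to its left, z up, the work surface at z = 0. Lengths are in m, angles in degrees, forces in N, time in s.
With the tool pointing down it reaches from about 0.3 to 0.75 m from the base axis. Payload 8.5 kg.
Tool frame: the origin (TCP) lies on the centre line of the jaws, within the pads' length; the fingertips stand 17 mm ahead of it and the grasp point (between the pads) lies 2 mm behind it (env.tip_extent is the distance from the TCP to the fingertips, in m); z points along the fingers, y is the direction in which the jaws open and shut (so a half turn about z gives the same grasp; the last joint's range is limited). The gripper opens to 85 mm and grips with 20 to 120 N. Pads are 22 mm wide; open, the fingers measure 114 mm over their backs; the gripper's body (76 mm by 85 mm) begins 54 mm behind the grasp point. The pads swing forward as they close: fully open they stand 13 mm farther back than shut.
Start: joints at [-78.169, 21.807, 74.336, -0, 83.858, -12.336], TCP at [0.225, -0.502, 0.224] pointing down, gripper open.
Joint ranges: [-178.18, 178.18], [-50.72, 133.34], [12.68, 142.11], [-81.47, 261.47], [9.98, 163.14], [-165.26, 165.26]. Speed limits (degrees/s): [136.94, 136.94, 180, 180, 180, 180].

### API

Orientations are given as a 3x3 rotation matrix whose columns are the frame's x, y, z axes.
In Python, from rig import telemetry, get_image, camera_params, close_job, env gives the robot as it stands.
- The arm moves only by the tool apply_moves, never from a script. Its argument "motion" is a list of rows, each an object of numbers: "tx", "ty", "tz": the shift along the tool's x, y, z in cm; "turn": the turn about the tool's z in degrees; "jaw": the gripper's target within -1 to 1 (fully open at 1, half-way at 0, shut at -1). In form: [{"tx": .., "ty": .., "tz": .., "turn": .., "jaw": ..}, ...]. A call has 1 to 5 rows; each row is the pose to reach, as a shift and turn from the pose measured when the call began, along the tool's axes at that moment; what a row does not reach only later rows make up. A row lasts 1/12 s, in which the tool goes at most 41.7 mm and 7.16 degrees, less where a joint would pass 70% of its speed; a pose out of reach is approached as far as the arm can. A call with a gripper value outside its range is refused whole. The fingers move at their own pace and stop on an object; "squeeze" is the grip in N (left out, the last holds). Time passes only in rows, so rows that repeat a pose let the fingers close. It gives the time, the measured TCP pose, the force and the opening at its end, in the units of the state.
- telemetry.observe(): the state, without advancing time (a new reading comes with each control period).
- get_image(name): name is "scene" or "top" or "wrist"; returns (picture, depth): 384x512x3 uint8, red, green, blue; 384x512 float32, m along the optical axis (not along the pixel's ray), 0 where there is no reading.
- camera_params(name): a dict with "fx", "fy", "cx", "cy" (pixels), "D" ([k1, k2, p1, p2, k3] as OpenCV has them; the pictures are not rectified), "rvec" (rotation vector, rad) and "tvec" (3), from world to camera coordinates, as OpenCV has them. Camera axes: x right, y down, z forward; pixel columns grow to the right and rows downward; lengths in m; the calibration is good to about 2 mm. A picture is of the moment at which its call begins: read the wrist's pose just before it. camera_params takes no time and is no camera call; for the wrist camera it gives the pose at the moment of the call.
- close_job(): hands the job in, once; it reports no verdict.
The state is a dict: "time_s": time; "q": joint angles; "qvel": joint speeds; "joint_efforts": joint torques, N m; "position": TCP position; "tool_rot": TCP orientation; "ft_force": force on the tool from outside, world axes, zero at the start; "wrist_torque": the same for the moment, N m; "grip_width": finger opening in m.
Only numpy, scipy, OpenCV 4.12 (cv2) and the standard library are available. Lean on these libraries where they do the work, as an engineer would, in place of code of your own. Each camera call takes 0.05 s, during which the arm holds its last target. There are 200 camera calls.

## Working session

There is one attempt and no reset: what is moved stays moved. The work goes in short steps, Python scripts to look and compute and a tool call to move; the robot and the scene stay as the last step left them, time stands still between calls to the robot, and variables do not carry over. Pictures are saved under pics/ and viewed, about 8 in all and at most 12, crops included, and the job is handed in when it is done.

Besides the shell and the picture viewer there is one more tool, called after "Emit:" as name([rows], argument=value, ...), one row to a line, values as JSON. apply_moves: Moves the arm, as the interface text tells. Its arguments: {"type":"object","properties":{"motion":{"type":"array"},"squeeze":{"type":"number"}},"required":["motion"]}

```bash
ls; mkdir -p pics
python3 - <<'E'
from rig import telemetry,get_image,camera_params
import cv2,numpy as np
s=telemetry.observe(); print(s['time_s'],s['position'],np.round(s['tool_rot'],3),s['grip_width'])
for n in ('scene','top'):
    im,d=get_image(n); np.savez(f'pics/{n}0.npz',im=im,d=d)
    cv2.imwrite(f'pics/{n}0.png',im[:,:,::-1])
    p=camera_params(n); R=cv2.Rodrigues(np.array(p['rvec']))[0]; print(n,p,'cam pos',-R.T@np.array(p['tvec']).ravel())
a=cv2.imread('pics/scene0.png');b=cv2.imread('pics/top0.png')
cv2.imwrite('pics/both0.png',cv2.resize(np.vstack([a,b]),None,fx=.78,fy=.78))
E
```

```text
pics
0.0 [ 0.22508765 -0.50149123  0.22341033] [[ 0.912  0.409 -0.   ]
 [ 0.409 -0.912  0.001]
 [ 0.    -0.001 -1.   ]] 0.08531733265632119
scene {'fx': 480.9661417237414, 'fy': 480.9661417237414, 'cx': 248.64339751741528, 'cy': 192.5643037373478, 'D': array([-0.00096172,  0.        ,  0.        ,  0.        ,  0.        ]), 'rvec': array([ 2.08754437,  0.74351721, -0.37923254]), 'tvec': array([-0.4393304 , -0.12392135,  2.15328027])} cam pos [ 1.48997405 -1.14091143  1.15033998]
top {'fx': 477.1665185828534, 'fy': 477.1665185828534, 'cx': 248.362986007533, 'cy': 194.40088812836186, 'D': array([-0.09459063,  0.        ,  0.        ,  0.        ,  0.        ]), 'rvec': array([ 2.16391718, -2.10404346,  0.16789294]), 'tvec': array([-0.01853348,  0.57870509,  1.66004595])} cam pos [ 0.30298083 -0.01551373  1.73174986]
```

View pics/top0.png

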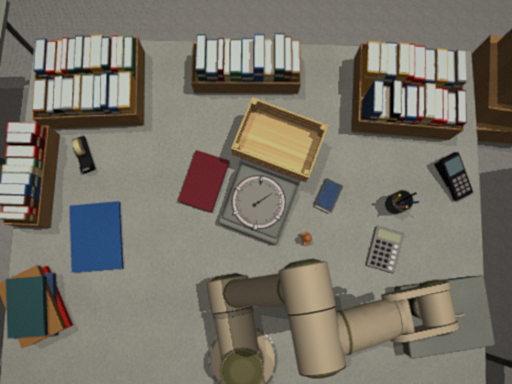

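View pics/scene0.png

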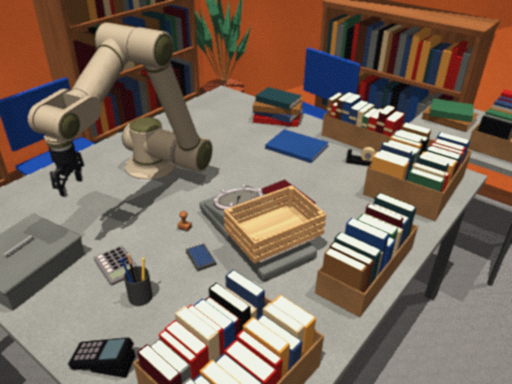

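The top view shows the dial at about (259,203), with the crate above it, the stamp at (306,239), the novel at (204,181) and the ink pad at (328,195). Next I'll zoom in and unproject.

```bash
cat > h.py <<'E'
import cv2,numpy as np
from rig import telemetry,get_image,camera_params
def cam(n):
    p=camera_params(n); K=np.array([[p['fx'],0,p['cx']],[0,p['fy'],p['cy']],[0,0,1]])
    R=cv2.Rodrigues(np.array(p['rvec']))[0]; return K,np.array(p['D']),R,np.array(p['tvec']).ravel()
def ray(c,uv):
    K,D,R,t=c; n=cv2.undistortPoints(np.array(uv,float).reshape(-1,1,2),K,D).reshape(-1,2)
    return -R.T@t,np.c_[n,np.ones(len(n))]@R
def onplane(c,uv,p0,n):
    o,d=ray(c,uv); s=((np.array(p0)-o)@n)/(d@n); return o+d*s[:,None]
def proj(c,P):
    K,D,R,t=c; return cv2.projectPoints(np.array(P,float).reshape(-1,3),R,t,K,D)[0].reshape(-1,2)
E
python3 - <<'E'
from h import *
z=np.load('pics/top0.npz'); im,d=z['im'],z['d']; c=cam('top')
# points from depth
v,u=np.mgrid[150:250,205:310]; uv=np.c_[u.ravel(),v.ravel()]
o,dd=ray(c,uv); P=(o+dd*d[v,u].ravel()[:,None]).reshape(100,105,3)
for q in [(259,203),(245,203),(273,203),(259,190),(259,216),(230,225),(270,237),(306,239),(328,195),(204+5,181)]:
    print(q,np.round(P[q[1]-150,min(q[0]-205,104)],3))
# plane fit at face
r=np.hypot(u-259,v-203)<20; X=P[r]; X0=np.median(X,0); 
A=np.c_[X[:,:2],np.ones(len(X))]
k=np.ones(len(X),bool)
for _ in range(5):
    w=np.linalg.lstsq(A[k],X[k,2],rcond=None)[0]; k=abs(A@w-X[:,2])<.004
n=np.array([-w[0],-w[1],1]);n/=np.linalg.norm(n);print('n',n,'tilt',np.degrees(np.arccos(n[2])),'az',np.degrees(np.arctan2(n[1],n[0])),k.mean())
cv2.imwrite('pics/topz.png',cv2.resize(im[155:250,195:320,::-1],None,fx=6,fy=6,interpolation=cv2.INTER_CUBIC))
E
```

```text
(259, 203) [ 0.543 -0.04   0.087]
(245, 203) [ 0.303 -0.016  1.732]
(273, 203) [ 0.542 -0.089  0.101]
(259, 190) [ 0.586 -0.039  0.105]
(259, 216) [ 0.498 -0.042  0.082]
(230, 225) [0.467 0.059 0.055]
(270, 237) [ 0.429 -0.083  0.048]
(306, 239) [ 0.423 -0.206  0.079]
(328, 195) [ 0.591 -0.225  0.   ]
(209, 181) [0.627 0.142 0.031]
n [0.14939618 0.04537674 0.98773566] tilt 8.982652216535465 az 16.895333696264736 0.18875502008032127
```

View pics/topz.png

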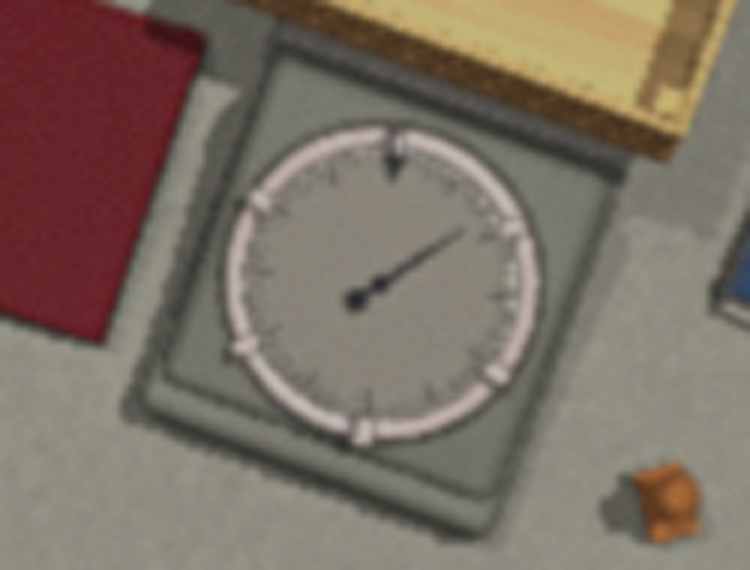

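The wedge points up at zoomed pixel (393,170). The needle points up-right to (465,230), about 50° clockwise of it. The lugs are near (397,140), (515,228), (497,376), (362,430), (243,345) and (260,200). I plan to push the near-right lug (497,376) clockwise along the open near side.

```bash
cat >> h.py <<'E'
def dial(yaw,C):  # yaw of scale x (rad), C dial underside centre; returns axes a (along scale x, in dial plane), b, n
    n=np.array([-np.sin(np.radians(15))*np.cos(yaw),-np.sin(np.radians(15))*np.sin(yaw),np.cos(np.radians(15))])
    b=np.array([-np.sin(yaw),np.cos(yaw),0]); a=np.cross(b,n); return a,b,n
E
python3 - <<'E'
from h import *
from rig import env
c=cam('top'); f=lambda q:np.array(q,float)/6+[194.6,154.6]
e=onplane(c,[f((140,405)),f((480,535))],[0,0,.05],np.array([0,0,1.])); v=e[0]-e[1]; yaw1=np.arctan2(-v[0],v[1])
e=onplane(c,[f((490,525)),f((625,180))],[0,0,.06],np.array([0,0,1.])); v=e[1]-e[0]; yaw2=np.arctan2(v[1],v[0])
print('yaws',np.degrees([yaw1,yaw2]),env.tip_extent)
yaw=(yaw1+yaw2)/2
n=dial(yaw,0)[2]; C=np.array([0.543,-.04,.085])
lug=[f(q) for q in [(397,140),(515,228),(497,376),(362,430),(243,345),(260,200)]]
for _ in range(5):
    p=onplane(c,lug,C+.019*n,n)  # mid-lug height
    C=p.mean(0)-.019*n; C+=n*(.085-C[2])/n[2]
p2=onplane(c,[f((381,285))],C+.0065*n,n)[0]; print('C',C,'pivot-based',p2-.0065*n)
a,b,_=dial(yaw,C)
for nm,q,h in [('wedge',(393,178),.0065),('needle',(465,230),.0065),('tail',(355,300),.0065)]+[('lug',q,.019) for q in [(397,140),(515,228),(497,376),(362,430),(243,345),(260,200)]]:
    w=onplane(c,[f(q)],C+h*n,n)[0]-C; print(nm,'r',round(np.hypot(w@a,w@b),4),'ang(ccw from far)',round(np.degrees(np.arctan2(w@b,w@a)),1))
z=np.load('pics/top0.npz'); 
print('stamp',onplane(c,[(306,239)],[0,0,.07],np.array([0,0,1.])))
p=proj(c,np.array([C+.019*n+.084*(np.cos(t)*a+np.sin(t)*b) for t in np.radians(np.arange(0,360,60))]));print(p)
E
```

```text
yaws [-19.33232101 -20.26676225] 0.017
C [ 0.54734146 -0.03741002  0.085     ] pivot-based [ 0.54718545 -0.03779675  0.08499577]
wedge r 0.0624 ang(ccw from far) 14.1
needle r 0.0585 ang(ccw from far) -36.0
tail r 0.0173 ang(ccw from far) 142.3
lug r 0.0851 ang(ccw from far) 13.7
lug r 0.0854 ang(ccw from far) -45.4
lug r 0.0851 ang(ccw from far) -105.9
lug r 0.0837 ang(ccw from far) -165.8
lug r 0.0859 ang(ccw from far) 134.4
lug r 0.0846 ang(ccw from far) 74.9
stamp [[ 0.42351553 -0.20754643  0.07      ]]
[[266.38024503 179.68705455]
 [242.35816015 183.49345922]
 [233.86821662 206.0657414 ]
 [249.1314885  224.86019897]
 [273.04410722 221.30067865]
 [281.80378784 198.70123268]]
```

The fit is consistent: lug radii come out at 84–86 mm, spaced 60° apart. The dial has to turn about 50° clockwise. I'll push the nearest lug (at −166°) instead, because it moves toward the open near-left flank and uphill, which gives good engagement. Closing the jaws and approaching at height.

Emit:
apply_moves([
  {"tx": 20, "ty": -14.8, "tz": 0, "turn": 3, "jaw": -1},
  {"tx": 20, "ty": -14.8, "tz": 0, "turn": 6, "jaw": -1},
  {"tx": 20, "ty": -14.8, "tz": 0, "turn": 6, "jaw": -1},
  {"tx": 20, "ty": -14.8, "tz": 0, "turn": 6, "jaw": -1},
  {"tx": 20, "ty": -14.8, "tz": 0, "turn": 6, "jaw": -1},
], squeeze=20)

```text
time_s: 0.52
position: [0.3275, -0.3181, 0.2235]
tool_rot: [[0.95, 0.311, -0.0], [0.311, -0.95, 0.002], [0.0, -0.002, -1.0]]
ft_force: [0.5, -0.7, 0.3]
grip_width: 0.0253
```

Emit:
apply_moves([
  {"tx": 21.4, "ty": -19.5, "tz": 0, "turn": 0, "jaw": -1},
  {"tx": 21.4, "ty": -19.5, "tz": 0, "turn": 0, "jaw": -1},
  {"tx": 21.4, "ty": -19.5, "tz": 0, "turn": 0, "jaw": -1},
  {"tx": 21.4, "ty": -19.5, "tz": 0, "turn": 0, "jaw": -1},
  {"tx": 21.4, "ty": -19.5, "tz": 0, "turn": 0, "jaw": -1},
])

```text
time_s: 0.93
position: [0.4298, -0.1365, 0.2238]
tool_rot: [[0.95, 0.311, -0.001], [0.311, -0.95, 0.002], [-0.0, -0.002, -1.0]]
ft_force: [1.7, -0.7, -0.6]
grip_width: -0.0004
```

```bash
cat >> h.py <<'E'
YAW=np.radians(-19.8); C=np.array([.5473,-.0376,.085]); A,B,N=dial(YAW,C)
def tip(th,clr,R=.084):  # tip centre at angle th (deg), clr (m) vertically above the rim/cover plane; returns TCP
    th=np.radians(th); return C+.012*N+R*(np.cos(th)*A+np.sin(th)*B)+[0,0,clr+.017]
def cmd(P,az=None,s=None):  # az: wanted azimuth of -tool y (deg)
    s=s or telemetry.observe(); R=np.array(s['tool_rot']); d=R.T@(np.array(P)-s['position'])*100
    y=-R[:,1]; t=None if az is None else (np.degrees(np.arctan2(y[1],y[0]))-az+180)%360-180
    return np.round(d,2),t
def cwaz(th):
    th=np.radians(th); v=np.sin(th)*A-np.cos(th)*B; return np.degrees(np.arctan2(v[1],v[0]))
E
python3 - <<'E'
from h import *
s=telemetry.observe(); print(s['time_s'],s['position'],s['grip_width'],np.round(s['q'],1))
im,d=get_image('wrist'); cv2.imwrite('pics/w1.png',im[:,:,::-1])
for clr in (.06,.0065): print(cmd(tip(-141,clr),cwaz(-141)))
print(proj(cam('wrist'),[C,C+.0065*N+.058*A]))
E
```

```text
0.9333 [ 0.42981384 -0.13654433  0.22382707] -0.00035056634234072713 [-32.8  11.9  89.    0.1  79.3  39.1]
(array([ 5.39, -5.09,  6.75]), np.float64(0.21285576192320832))
(array([ 5.38, -5.07, 12.1 ]), np.float64(0.21285576192320832))
[[192.56212192  19.83440245]
 [229.62310911 -47.51675686]]
```

View pics/w1.png

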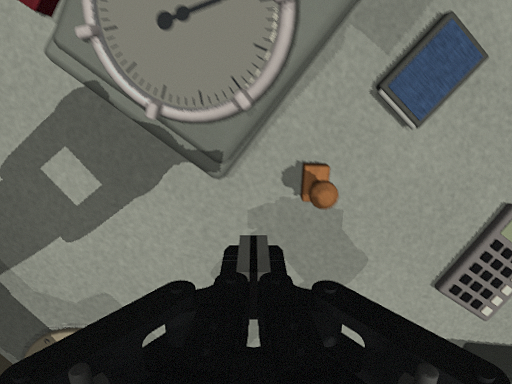

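The wrist view shows the pivot at (182,13) and lugs at (83,32), (152,110) and (243,100), with the closed fingertips at (253,240) and the stamp clear of them. I'll check these against the fit.

Run:
```python
from h import *
c=cam('wrist'); im,d=get_image('wrist')
ctr=C+.019*N
print('pred',proj(c,[C+.0065*N]+[ctr+.084*(np.cos(t)*A+np.sin(t)*B) for t in np.radians([134.2,-165.8,-105.8])]))
for q in [(83,32),(152,110),(243,100)]:
    w=onplane(c,[q],ctr,N)[0]-C; print(round(np.hypot(w@A,w@B),4),round(np.degrees(np.arctan2(w@B,w@A)),1))
g=cv2.cvtColor(im,cv2.COLOR_RGB2GRAY)
# depth check of cover plane: height along N over dial origin
for q in [(200,70),(140,50),(230,50),(196,118),(118,80)]:
    o,r=ray(c,[q]); z=d[q[1],q[0]]; P=o+r[0]*z; print(q,np.round(P,4),'h',round((P-C)@N,4))
```

```text
pred [[189.94570665  19.77359422]
 [ 94.04359464  35.60223318]
 [158.55573379 114.104757  ]
 [247.84055937 105.97389319]]
0.0938 131.5
0.0833 -170.5
0.0775 -106.1
(200, 70) [ 0.5101 -0.0556  0.0882] h 0.0106
(140, 50) [ 0.5102 -0.0007  0.0859] h 0.0131
(230, 50) [ 0.5328 -0.0764  0.0967] h 0.0114
(196, 118) [ 0.4686 -0.062   0.0791] h 0.0113
(118, 80) [0.4791 0.0167 0.0757] h 0.0124
```

Emit:
apply_moves([
  {"tx": 5.4, "ty": -5.1, "tz": 0, "turn": 0, "jaw": -1},
  {"tx": 5.4, "ty": -5.1, "tz": 3, "turn": 0, "jaw": -1},
  {"tx": 5.4, "ty": -5.1, "tz": 6.7, "turn": 0, "jaw": -1},
  {"tx": 5.4, "ty": -5.1, "tz": 6.7, "turn": 0, "jaw": -1},
  {"tx": 5.4, "ty": -5.1, "tz": 6.7, "turn": 0, "jaw": -1},
])

```text
time_s: 1.45
position: [0.465, -0.0682, 0.1564]
tool_rot: [[0.948, 0.318, -0.004], [0.318, -0.948, 0.004], [-0.003, -0.006, -1.0]]
ft_force: [0.0, -0.6, 0.8]
grip_width: 0.0001
```

Depth puts the cover at 11–13 mm against an expected 12 mm, so the fit holds. The small lateral offset comes from the arm still settling when I took the first picture. Computing the descent and the arc waypoints.

Run:
```python
from h import *
s=telemetry.observe(); print(s['position'])
for clr in (.025,.0065): print(cmd(tip(-141,clr),cwaz(-141)))
for t in range(-141,-211,-5): print(t,np.round(tip(t,.0065),4),round(cwaz(t),1))
```

```text
[ 0.46498175 -0.06819253  0.15635015]
(array([ 0.32, -0.22,  3.47]), np.float64(0.33197056072168607))
(array([ 0.32, -0.21,  5.32]), np.float64(0.33197056072168607))
-141 [ 0.4671 -0.0649  0.1032] 108.2
-146 [ 0.4652 -0.058   0.1021] 103.3
-151 [ 0.4638 -0.0508  0.1011] 98.4
-156 [ 0.4631 -0.0436  0.1002] 93.5
-161 [ 0.4629 -0.0363  0.0995] 88.6
-166 [ 0.4634 -0.029   0.099 ] 83.7
-171 [ 0.4645 -0.0218  0.0986] 78.9
-176 [ 0.4662 -0.0146  0.0984] 74.1
-181 [ 0.4685 -0.0077  0.0984] 69.2
-186 [ 0.4714 -0.001   0.0985] 64.4
-191 [0.4749 0.0055 0.0987] 59.6
-196 [0.4788 0.0117 0.0992] 54.7
-201 [0.4833 0.0174 0.0998] 49.9
-206 [0.4882 0.0228 0.1006] 45.0
```

Emit:
apply_moves([
  {"tx": 0.3, "ty": -0.2, "tz": 2, "turn": 0, "jaw": -1},
  {"tx": 0.3, "ty": -0.2, "tz": 3.5, "turn": 0, "jaw": -1},
  {"tx": 0.3, "ty": -0.2, "tz": 4.4, "turn": 0, "jaw": -1},
  {"tx": 0.3, "ty": -0.2, "tz": 4.9, "turn": 0, "jaw": -1},
  {"tx": 0.3, "ty": -0.2, "tz": 5.2, "turn": 0, "jaw": -1},
])

```text
time_s: 1.87
position: [0.4673, -0.0661, 0.1051]
tool_rot: [[0.948, 0.317, -0.003], [0.317, -0.948, 0.004], [-0.002, -0.005, -1.0]]
ft_force: [-0.3, -0.3, 0.3]
grip_width: -0.0001
```

```bash
cat > st.py <<'E'
import sys
from h import *
s=telemetry.observe(); p=np.array(s['position'])
q=p-[0,0,.017]-C-.012*N; th=np.degrees(np.arctan2(q@B,q@A)); th=th-360 if th>0 else th
print(round(s['time_s'],2),p.round(4),'th',round(th,1),'r',round(np.hypot(q@A,q@B)*1e3,1),'clr',round(q@N/N[2]*1e3,1),'F',np.round(s['ft_force'],1))
for t in map(float,sys.argv[1:]):
    d,tr=cmd(tip(t,.0065),cwaz(t),s); print(t,'tx ty tz',d,'turn',round(tr,1))
E
python3 st.py -146 -151 -156 -161
```

```text
1.87 [ 0.4673 -0.0661  0.1051] th -139.2 r 82.6 clr 8.3 F [-0.3 -0.3  0.3]
-146.0 tx ty tz [ 0.06 -0.84  0.31] turn 5.2
-151.0 tx ty tz [ 0.15 -1.56  0.41] turn 10.1
-156.0 tx ty tz [ 0.31 -2.27  0.5 ] turn 15.0
-161.0 tx ty tz [ 0.53 -2.96  0.57] turn 19.9
```

Emit:
apply_moves([
  {"tx": 0.0, "ty": -0.4, "tz": 0.2, "turn": 3, "jaw": -1},
  {"tx": 0.05, "ty": -0.85, "tz": 0.3, "turn": 6, "jaw": -1},
  {"tx": 0.1, "ty": -1.3, "tz": 0.4, "turn": 9, "jaw": -1},
  {"tx": 0.2, "ty": -1.8, "tz": 0.45, "turn": 12, "jaw": -1},
  {"tx": 0.3, "ty": -2.25, "tz": 0.5, "turn": 15, "jaw": -1},
])

```text
time_s: 2.28
position: [0.4635, -0.0442, 0.1014]
tool_rot: [[0.998, 0.058, -0.001], [0.058, -0.998, 0.003], [-0.001, -0.003, -1.0]]
ft_force: [-0.0, 1.0, -0.9]
grip_width: -0.0
```

```bash
python3 st.py -161 -166 -171 -176
```

```text
2.28 [ 0.4635 -0.0442  0.1014] th -155.0 r 81.8 clr 7.5 F [-0.   1.  -0.9]
-161.0 tx ty tz [-0.01 -0.79  0.19] turn 4.7
-166.0 tx ty tz [ 0.08 -1.52  0.24] turn 9.6
-171.0 tx ty tz [ 0.23 -2.23  0.28] turn 14.4
-176.0 tx ty tz [ 0.44 -2.93  0.31] turn 19.2
```

Emit:
apply_moves([
  {"tx": 0.0, "ty": -0.4, "tz": 0.15, "turn": 3, "jaw": -1},
  {"tx": 0.0, "ty": -0.8, "tz": 0.2, "turn": 5, "jaw": -1},
  {"tx": 0.0, "ty": -1.2, "tz": 0.2, "turn": 8, "jaw": -1},
  {"tx": 0.05, "ty": -1.5, "tz": 0.25, "turn": 10, "jaw": -1},
  {"tx": 0.15, "ty": -1.9, "tz": 0.3, "turn": 12, "jaw": -1},
])

```text
time_s: 2.7
position: [0.4645, -0.0256, 0.0996]
tool_rot: [[0.988, -0.153, 0.001], [-0.153, -0.988, 0.002], [0.0, -0.002, -1.0]]
ft_force: [-0.4, -0.2, -0.3]
grip_width: 0.0002
```

```bash
python3 st.py -171 -176 -181 -186
python3 - <<'E'
from h import *
im,d=get_image('top'); im2,_=get_image('wrist')
a=cv2.resize(im[155:250,195:320,::-1],None,fx=4,fy=4,interpolation=cv2.INTER_CUBIC)
b=cv2.resize(im2[:,:,::-1],(500,375)); b=b[:190]
cv2.imwrite('pics/p2.png',np.vstack([a,b]))
E
```

```text
2.7 [ 0.4645 -0.0256  0.0996] th -168.1 r 81.5 clr 7.2 F [-0.4 -0.2 -0.3]
-171.0 tx ty tz [-0.06 -0.38  0.1 ] turn 2.3
-176.0 tx ty tz [ 0.   -1.11  0.13] turn 7.1
-181.0 tx ty tz [ 0.13 -1.83  0.13] turn 11.9
-186.0 tx ty tz [ 0.31 -2.54  0.12] turn 16.8
```

View pics/p2.png

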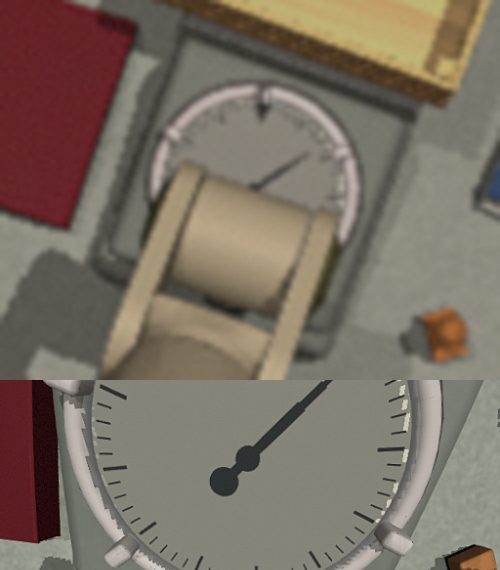

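The dial hasn't moved: the wedge is still at the same pixel, with the tip near the lug's angle. I'll check the fingertip area.

Run:
```python
from h import *
im2,d=get_image('wrist'); c=cam('wrist')
cv2.imwrite('pics/w3.png',cv2.resize(im2[130:300,110:400,::-1],None,fx=2.7,fy=2.7,interpolation=cv2.INTER_CUBIC))
ctr=C+.026*N
print((proj(c,[ctr+.084*(np.cos(t)*A+np.sin(t)*B) for t in np.radians([134.2,-165.8,-105.8])])))
s=telemetry.observe();p=np.array(s['position']);print('tip',proj(c,[p-[0,0,.017],p]))
```

```text
[[114.52529683 180.73554154]
 [258.43397584 241.73774055]
 [403.6404941  172.83050831]]
tip [[252.79127697 230.49954181]
 [252.69353077 243.56784016]]
```

View pics/w3.png

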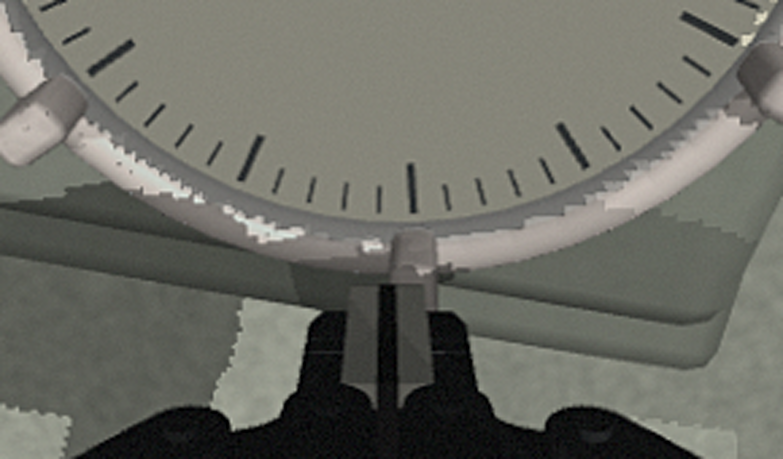

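The fingertips at zoomed pixel (390,285) sit over the outer part of the lug at (412,232)–(435,310) without touching it. I'll read the wrist depth on the fingers and lug to see the actual clearance.

Run:
```python
from h import *
s=telemetry.observe();p=np.array(s['position']);R=np.array(s['tool_rot']);print(p,s['ft_force'])
im2,d=get_image('wrist'); c=cam('wrist'); print('cam in tool',R.T@(-c[2].T@c[3]-p))
for nm,z in [('fing',(362,292)),('fing',(415,292)),('fing',(365,340)),('fing',(350,375)),('lug',(412,236)),('lug',(410,250)),('lug',(412,265)),('lug',(410,278)),('lug',(434,285)),('lug',(434,300)),('rim',(480,258)),('rim',(330,240)),('card',(410,150))]:
    q=(round(z[0]/2.7+110),round(z[1]/2.7+130)); o,r=ray(c,[q]); P=o+r[0]*d[q[1],q[0]]; w=P-C
    print(nm,q,'d',round(float(d[q[1],q[0]]),4),'world',P.round(4),'tool mm',(R.T@(P-p)*1e3).round(1),'dial r',round(np.hypot(w@A,w@B)*1e3,1),'ang',round(np.degrees(np.arctan2(w@B,w@A)),1),'h',round(w@N*1e3,1))
```

```text
[ 0.46435424 -0.02547593  0.09931019] [ 0.41552793 -1.22199801 -0.16367709]
cam in tool [ 0.07441899  0.00023192 -0.15036139]
fing (244, 238) d 0.1481 world [ 0.4753 -0.0231  0.1145] tool mm [ 10.4  -4.  -15.1] dial r 63.5 ang -170.2 h 47.3
fing (264, 238) d 0.1481 world [ 0.4738 -0.0325  0.1144] tool mm [ 10.4   5.5 -15.1] dial r 64.1 ang -161.7 h 46.8
fing (245, 256) d 0.1315 world [ 0.475  -0.024   0.1318] tool mm [ 10.3  -3.1 -32.5] dial r 59.2 ang -168.6 h 64.0
fing (240, 269) d 0.1215 world [ 0.4752 -0.0224  0.1423] tool mm [ 10.3  -4.8 -43. ] dial r 56.6 ang -169.8 h 74.2
lug (263, 217) d 0.1814 world [ 0.471  -0.0326  0.0804] tool mm [ 7.7  6.1 18.9] dial r 75.2 ang -163.7 h 14.5
lug (262, 223) d 0.1771 world [ 0.4695 -0.0316  0.0854] tool mm [ 6.   5.3 13.8] dial r 75.4 ang -164.0 h 19.9
lug (263, 228) d 0.1736 world [ 0.4681 -0.0319  0.0894] tool mm [4.7 5.8 9.8] dial r 75.8 ang -163.6 h 24.1
lug (262, 233) d 0.1737 world [ 0.4655 -0.0309  0.0902] tool mm [2.  5.3 9.1] dial r 78.1 ang -164.1 h 25.5
lug (271, 236) d 0.1862 world [ 0.4578 -0.0355  0.0792] tool mm [-5.  11.  20.1] dial r 88.2 ang -161.2 h 16.4
lug (271, 241) d 0.1826 world [ 0.4566 -0.0352  0.0834] tool mm [-6.2 10.8 15.9] dial r 88.3 ang -161.2 h 20.8
rim (288, 226) d 0.187 world [ 0.4616 -0.0465  0.0767] tool mm [ 0.4 21.2 22.6] dial r 85.7 ang -154.2 h 12.1
rim (232, 219) d 0.1874 world [ 0.4705 -0.0138  0.0752] tool mm [  4.3 -12.4  24.2] dial r 80.2 ang -177.4 h 11.3
card (262, 186) d 0.1729 world [ 0.4905 -0.0347  0.0833] tool mm [27.2  5.2 16. ] dial r 55.6 ang -162.7 h 12.4
```

The dial model is right: the lug top reads h ≈ 25.5 mm. But the visible fingertips end at about 12 mm *behind* the TCP, not 17 mm ahead of it, and the lug occupies the space where the tip was supposed to be, with no contact force. So the tip passed about 29 mm too high. I'll back off, then descend in stages with a check on force and depth.

Emit:
apply_moves([
  {"tx": 0.1, "ty": 1.5, "tz": 0, "turn": -6, "jaw": -1},
  {"tx": 0.4, "ty": 3, "tz": 0, "turn": -12, "jaw": -1},
  {"tx": 0.9, "ty": 4, "tz": 0, "turn": -18, "jaw": -1},
  {"tx": 0.9, "ty": 4.0, "tz": 0.5, "turn": -20, "jaw": -1},
  {"tx": 0.9, "ty": 4.0, "tz": 1, "turn": -20, "jaw": -1},
])

```text
time_s: 3.32
position: [0.4676, -0.0674, 0.0894]
tool_rot: [[0.98, 0.198, 0.001], [0.198, -0.98, 0.002], [0.002, -0.002, -1.0]]
ft_force: [0.4, 0.3, -1.5]
grip_width: -0.0002
```

```bash
sed -i 's/clr+.017\]/clr+TZ]/; s/^def tip/TZ=-.012\ndef tip/' h.py; sed -i 's/p-\[0,0,.017\]/p-[0,0,TZ]/' st.py
cat > fing.py <<'E'
from h import *
s=telemetry.observe();p=np.array(s['position']);R=np.array(s['tool_rot']); im,d=get_image('wrist'); c=cam('wrist')
for u in (246,260):
    print(u,[(v,*(R.T@((lambda o,r:o+r[0]*d[v,u])(*ray(c,[(u,v)]))-p)*1e3).round(0)[[0,2]]) for v in range(222,250,3)])
E
python3 fing.py; python3 st.py -141 -146
```

```text
246 [(222, np.float64(9.0), np.float64(9.0)), (225, np.float64(7.0), np.float64(9.0)), (228, np.float64(4.0), np.float64(11.0)), (231, np.float64(2.0), np.float64(11.0)), (234, np.float64(1.0), np.float64(10.0)), (237, np.float64(10.0), np.float64(-14.0)), (240, np.float64(10.0), np.float64(-17.0)), (243, np.float64(10.0), np.float64(-20.0)), (246, np.float64(10.0), np.float64(-23.0)), (249, np.float64(11.0), np.float64(-27.0))]
260 [(222, np.float64(9.0), np.float64(8.0)), (225, np.float64(7.0), np.float64(9.0)), (228, np.float64(5.0), np.float64(10.0)), (231, np.float64(3.0), np.float64(10.0)), (234, np.float64(1.0), np.float64(10.0)), (237, np.float64(10.0), np.float64(-14.0)), (240, np.float64(10.0), np.float64(-18.0)), (243, np.float64(10.0), np.float64(-20.0)), (246, np.float64(10.0), np.float64(-22.0)), (249, np.float64(10.0), np.float64(-26.0))]
3.37 [ 0.4669 -0.0668  0.0883] th -137.4 r 80.9 clr 20.5 F [-1.8 -0.5 -1. ]
-141.0 tx ty tz [ 0.06 -0.17  1.41] turn -6.9
-146.0 tx ty tz [ 0.01 -0.89  1.52] turn -2.0
```

Confirmed: the tip edge is at tool z ≈ −12.5 and the rim is about 22 mm below it. Descending 13 mm.

Emit:
apply_moves([
  {"tx": 0.0, "ty": 0, "tz": 0.5, "turn": 0, "jaw": -1},
  {"tx": 0.0, "ty": 0, "tz": 0.9, "turn": 0, "jaw": -1},
  {"tx": 0.0, "ty": 0, "tz": 1.2, "turn": 0, "jaw": -1},
  {"tx": 0.0, "ty": 0, "tz": 1.35, "turn": 0, "jaw": -1},
  {"tx": 0.0, "ty": 0, "tz": 1.35, "turn": 0, "jaw": -1},
])

```text
time_s: 3.78
position: [0.4668, -0.0666, 0.0745]
tool_rot: [[0.981, 0.196, -0.001], [0.196, -0.981, 0.003], [-0.001, -0.003, -1.0]]
ft_force: [-1.0, 0.1, 0.0]
grip_width: 0.0001
```

```bash
python3 fing.py; python3 st.py -141 -146 -151 -156 -161
```

```text
246 [(222, np.float64(16.0), np.float64(-8.0)), (225, np.float64(14.0), np.float64(-9.0)), (228, np.float64(12.0), np.float64(-7.0)), (231, np.float64(11.0), np.float64(-7.0)), (234, np.float64(9.0), np.float64(-8.0)), (237, np.float64(11.0), np.float64(-15.0)), (240, np.float64(11.0), np.float64(-19.0)), (243, np.float64(10.0), np.float64(-21.0)), (246, np.float64(11.0), np.float64(-25.0)), (249, np.float64(11.0), np.float64(-28.0))]
260 [(222, np.float64(16.0), np.float64(-10.0)), (225, np.float64(14.0), np.float64(-9.0)), (228, np.float64(13.0), np.float64(-9.0)), (231, np.float64(11.0), np.float64(-8.0)), (234, np.float64(9.0), np.float64(-8.0)), (237, np.float64(11.0), np.float64(-16.0)), (240, np.float64(11.0), np.float64(-18.0)), (243, np.float64(11.0), np.float64(-22.0)), (246, np.float64(10.0), np.float64(-23.0)), (249, np.float64(10.0), np.float64(-27.0))]
3.83 [ 0.4668 -0.0666  0.0747] th -139.2 r 83.5 clr 7.0 F [-1.  -0.7 -0.6]
-141.0 tx ty tz [ 0.07 -0.16  0.05] turn -6.9
-146.0 tx ty tz [ 0.01 -0.88  0.17] turn -2.0
-151.0 tx ty tz [ 0.02 -1.61  0.27] turn 2.9
-156.0 tx ty tz [ 0.08 -2.33  0.36] turn 7.8
-161.0 tx ty tz [ 0.21 -3.05  0.43] turn 12.7
```

No contact force so far, and about 5 mm of clearance at the uphill edge. Sweeping to near contact.

Emit:
apply_moves([
  {"tx": 0.0, "ty": -0.5, "tz": 0.1, "turn": 0, "jaw": -1},
  {"tx": 0.0, "ty": -1.0, "tz": 0.2, "turn": 2, "jaw": -1},
  {"tx": 0.05, "ty": -1.5, "tz": 0.3, "turn": 4, "jaw": -1},
  {"tx": 0.05, "ty": -2.0, "tz": 0.35, "turn": 6, "jaw": -1},
  {"tx": 0.1, "ty": -2.4, "tz": 0.4, "turn": 8, "jaw": -1},
])

```text
time_s: 4.25
position: [0.4632, -0.0425, 0.0712]
tool_rot: [[0.998, 0.056, -0.0], [0.056, -0.998, 0.002], [-0.0, -0.002, -1.0]]
ft_force: [-0.4, -1.7, 3.3]
grip_width: -0.0
```

```bash
python3 st.py -161 -166 -171 -176
```

```text
4.25 [ 0.4632 -0.0425  0.0712] th -156.2 r 82.3 clr 6.5 F [-0.4 -1.7  3.3]
-161.0 tx ty tz [ 0.01 -0.63  0.07] turn 4.6
-166.0 tx ty tz [ 0.1  -1.35  0.12] turn 9.5
-171.0 tx ty tz [ 0.25 -2.07  0.16] turn 14.3
-176.0 tx ty tz [ 0.46 -2.77  0.18] turn 19.2
```

Emit:
apply_moves([
  {"tx": 0.0, "ty": -0.35, "tz": 0.0, "turn": 3, "jaw": -1},
  {"tx": 0.0, "ty": -0.7, "tz": 0.0, "turn": 5, "jaw": -1},
  {"tx": 0.05, "ty": -1.05, "tz": 0.05, "turn": 7, "jaw": -1},
  {"tx": 0.1, "ty": -1.4, "tz": 0.05, "turn": 10, "jaw": -1},
  {"tx": 0.15, "ty": -1.7, "tz": 0.05, "turn": 12, "jaw": -1},
])

```text
time_s: 4.67
position: [0.4638, -0.0253, 0.0709]
tool_rot: [[0.988, -0.155, 0.0], [-0.155, -0.988, 0.002], [-0.0, -0.002, -1.0]]
ft_force: [0.1, -2.4, 1.0]
grip_width: -0.0002
```

```bash
python3 st.py -171 -176 -181 -186
python3 - <<'E'
from h import *
im2,d=get_image('wrist'); np.savez('pics/w4.npz',im=im2,d=d); c=cam('wrist')
# wedge/needle search: unwrap card annulus r 40..78mm on card plane, angle vs dark fraction
t=np.radians(np.arange(-90,90,.5))
K,D,R,tv=c
uv=proj(c,[C+.0065*N+.058*(np.cos(x)*A+np.sin(x)*B) for x in np.radians([-36,14,0,-20])]);print(uv)
cv2.imwrite('pics/w4.png',im2[:,:,::-1])
E
```

```text
4.67 [ 0.4638 -0.0253  0.0709] th -168.3 r 82.2 clr 7.6 F [ 0.1 -2.4  1. ]
-171.0 tx ty tz [ 0.02 -0.36  0.12] turn 2.2
-176.0 tx ty tz [ 0.08 -1.09  0.15] turn 7.0
-181.0 tx ty tz [ 0.2  -1.81  0.15] turn 11.8
-186.0 tx ty tz [ 0.38 -2.52  0.14] turn 16.7
[[ 375.487104    -43.52973934]
 [ 238.42479984 -109.97688835]
 [ 283.18900737 -107.29948021]
 [ 341.07137699  -80.36678859]]
```

View pics/w4.png

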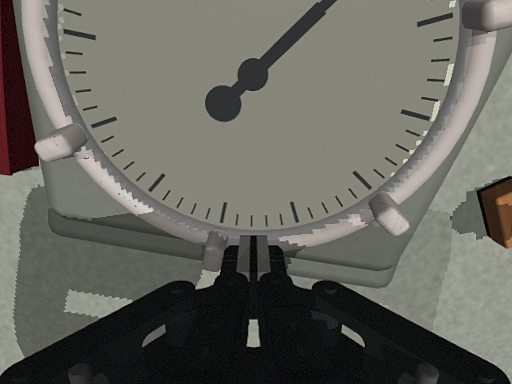

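Now it's engaged. The lug at (215,250) is against the finger, with about 2.4 N of push and the dial turned about 12°. The needle line runs from tail (223,103) through pivot (252,74) to (330,3). I'll use it to refine the needle angle and the current lug angles.

```bash
cat > ang.py <<'E'
from h import *
def dang(c,uv,h):
    w=onplane(c,uv,C+h*N,N)-C; return np.hypot(w@A,w@B)*1e3,np.degrees(np.arctan2(w@B,w@A))
def needle(c,im,seed0,seed1,h=.0065):
    g=cv2.cvtColor(im,cv2.COLOR_RGB2GRAY); m=np.zeros_like(g); cv2.line(m,seed0,seed1,255,22)
    v,u=np.nonzero((g<75)&(m>0)); w=onplane(c,np.c_[u,v],C+h*N,N)-C; xy=np.c_[w@A,w@B]
    vx,vy,x0,y0=cv2.fitLine((xy*1e3).astype(np.float32),cv2.DIST_HUBER,0,.01,.01).ravel()
    if vx<0: vx,vy=-vx,-vy
    return np.degrees(np.arctan2(vy,vx)),'offset of line from C mm',vx*y0-vy*x0,len(u)
E
python3 - <<'E'
from ang import *
z=np.load('pics/w4.npz');c=cam('wrist')
print(needle(c,z['im'],(223,103),(333,2)), 'pivot',dang(c,[(252.5,74)],.0065))
print(dang(c,[(61,141),(390,213),(491,13)],.026))
E
```

```text
(np.float32(-35.685783), 'offset of line from C mm', np.float32(-0.27006292), 2519) pivot (array([0.96532218]), array([-44.45973965]))
(array([76.42526411, 78.01093095, 78.90528926]), array([ 116.09426391, -119.8424841 ,  -61.25528879]))
```

Emit:
apply_moves([
  {"tx": 0.0, "ty": -0.35, "tz": 0.1, "turn": 2, "jaw": -1},
  {"tx": 0.03, "ty": -0.7, "tz": 0.1, "turn": 5, "jaw": -1},
  {"tx": 0.08, "ty": -1.1, "tz": 0.1, "turn": 7, "jaw": -1},
  {"tx": 0.15, "ty": -1.5, "tz": 0.1, "turn": 10, "jaw": -1},
  {"tx": 0.2, "ty": -1.8, "tz": 0.1, "turn": 12, "jaw": -1},
])

```text
time_s: 5.13
position: [0.4687, -0.0073, 0.0702]
tool_rot: [[0.933, -0.359, 0.001], [-0.359, -0.933, 0.001], [0.0, -0.002, -1.0]]
ft_force: [0.0, -2.6, 1.4]
grip_width: 0.0001
```

```bash
python3 st.py -186 -191 -196
```

```text
5.13 [ 0.4687 -0.0073  0.0702] th -181.3 r 82.1 clr 7.3 F [ 0.  -2.6  1.4]
-186.0 tx ty tz [ 0.03 -0.69  0.07] turn 4.5
-191.0 tx ty tz [ 0.12 -1.41  0.05] turn 9.4
-196.0 tx ty tz [ 0.26 -2.13  0.  ] turn 14.2
```

Needle angle is −35.7°, with the fitted line passing 0.3 mm from the centre. Pushing on toward −196.

Emit:
apply_moves([
  {"tx": 0.0, "ty": -0.4, "tz": 0.05, "turn": 3, "jaw": -1},
  {"tx": 0.03, "ty": -0.8, "tz": 0.05, "turn": 6, "jaw": -1},
  {"tx": 0.1, "ty": -1.2, "tz": 0.05, "turn": 8, "jaw": -1},
  {"tx": 0.18, "ty": -1.6, "tz": 0.0, "turn": 11, "jaw": -1},
  {"tx": 0.25, "ty": -2.0, "tz": 0.0, "turn": 14, "jaw": -1},
])

```text
time_s: 5.55
position: [0.4781, 0.0106, 0.0704]
tool_rot: [[0.818, -0.576, 0.001], [-0.576, -0.818, 0.001], [0.0, -0.001, -1.0]]
ft_force: [-1.0, -1.8, 2.0]
grip_width: 0.0001
```

```bash
python3 st.py -199 -201 -206
python3 - <<'E'
from ang import *
im2,d=get_image('wrist'); im,_=get_image('top'); np.savez('pics/w5.npz',im=im2,d=d,top=im)
b=im2[:290,:,::-1]; a=cv2.resize(im[160:240,205:320,::-1],None,fx=4.45,fy=3.8,interpolation=cv2.INTER_CUBIC)
cv2.imwrite('pics/w5.png',np.vstack([b,cv2.resize(a,(512,300))]))
E
```

```text
5.55 [0.4781 0.0106 0.0704] th -195.5 r 82.3 clr 6.8 F [-1.  -1.8  2. ]
-199.0 tx ty tz [ 0.01 -0.56 -0.01] turn 3.1
-201.0 tx ty tz [ 0.03 -0.85 -0.04] turn 5.0
-206.0 tx ty tz [ 0.12 -1.58 -0.11] turn 9.9
```

View pics/w5.png

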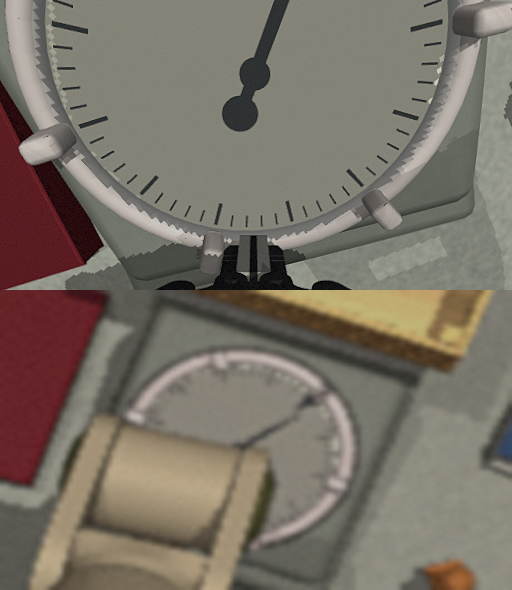

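The wedge is now just short of the needle in the top view: wedge near (310,400) in the lower panel, with the needle pointing at it. For a precise dial angle I'll use the long ticks in the wrist view: (70,27), (93,121), (149,185), (219,212), (290,210), (354,178), (405,114) and (427,26).

```bash
cat >> ang.py <<'E'
def phase(c,im,rlo=64,rhi=75,h=.0065,exclude=None,per=6):
    """dial angle mod `per` from dark tick pixels (circular mean)"""
    g=cv2.cvtColor(im,cv2.COLOR_RGB2GRAY); v,u=np.nonzero(g<85); r,a=dang(c,np.c_[u,v],h)
    k=(r>rlo)&(r<rhi)
    if exclude is not None: k&=abs((a-exclude+180)%360-180)>20
    s=np.exp(1j*np.radians(a[k]*360/per)).mean(); return np.degrees(np.angle(s))/(360/per),abs(s),k.sum()
E
python3 - <<'E'
from ang import *
z=np.load('pics/w5.npz');c=cam('wrist')
tk=[(70,27),(93,121),(149,185),(219,212),(290,210),(354,178),(405,114),(427,26)]
r,a=dang(c,tk,.0065); print(r.round(1),a.round(1),'mod30',(a%30).round(1))
print('needle',needle(c,z['im'],(240,113),(286,2)),'pivot',dang(c,[(255,74)],.0065))
for lo,hi in ((60,66),(64,70),(66,72)): print(lo,hi,phase(c,z['im'],lo,hi),phase(c,z['im'],lo,hi,per=30))
E
```

```text
[69.1 68.4 67.9 66.4 67.2 67.8 68.3 69.7] [  59.1   89.   119.7  150.4 -178.9 -149.1 -118.4  -88.9] mod30 [29.1 29.  29.7  0.4  1.1  0.9  1.6  1.1]
needle (np.float32(-35.44068), 'offset of line from C mm', np.float32(-0.09825134), 2161) pivot (array([0.97218863]), array([-50.91776988]))
60 66 (np.float64(0.2438281163649024), np.float64(0.4710473553252173), np.int64(264)) (np.float64(0.2621225865692616), np.float64(0.9745131470107741), np.int64(264))
64 70 (np.float64(0.23415694531935805), np.float64(0.5175872329665578), np.int64(649)) (np.float64(0.2810421460211683), np.float64(0.5492073382738776), np.int64(649))
66 72 (np.float64(0.24026533089332577), np.float64(0.5371698623518625), np.int64(877)) (np.float64(0.41206076356303983), np.float64(0.3505506332352077), np.int64(877))
```

The dial is at ≈ −29.8° and the needle at −35.5°, so about 5.6° remains (8 mm at the lug). Pushing most of it slowly, then measuring again in contact.

Emit:
apply_moves([
  {"tx": 0.0, "ty": -0.2, "tz": 0.0, "turn": 1, "jaw": -1},
  {"tx": 0.0, "ty": -0.4, "tz": 0.0, "turn": 2, "jaw": -1},
  {"tx": 0.0, "ty": -0.55, "tz": 0.0, "turn": 3, "jaw": -1},
  {"tx": 0.02, "ty": -0.7, "tz": -0.02, "turn": 4, "jaw": -1},
  {"tx": 0.02, "ty": -0.72, "tz": -0.02, "turn": 4, "jaw": -1},
])

```text
time_s: 6.07
position: [0.4829, 0.0167, 0.0708]
tool_rot: [[0.776, -0.63, 0.002], [-0.63, -0.776, 0.001], [0.001, -0.002, -1.0]]
ft_force: [-1.6, -2.9, 5.4]
grip_width: -0.0001
```

```bash
python3 st.py -201 -202
cat > meas.py <<'E'
from ang import *
from scipy.optimize import least_squares
im,d=get_image('wrist'); c=cam('wrist'); np.savez('pics/last.npz',im=im)
g=cv2.cvtColor(im,cv2.COLOR_RGB2GRAY); P=C+.0065*N
# long ticks: dark components, angles with eccentricity fit
n,l,st,ce=cv2.connectedComponentsWithStats(((g<95)*255).astype(np.uint8))
r,a=dang(c,ce,.0065); T=[]
for i in range(1,n):
    if 60<r[i]<72 and 12<st[i,4]<400:
        v,u=np.nonzero(l==i); w=onplane(c,np.c_[u,v],P,N)-C; rr=np.hypot(w@A,w@B)*1e3
        if 8<np.ptp(rr)<15 and st[i,4]>35: T.append(a[i])
T=np.array(T); f=lambda x:((T-x[0]-x[1]*np.cos(np.radians(T))-x[2]*np.sin(np.radians(T))+15)%30)-15
s=least_squares(f,[0,0,0],loss='soft_l1'); print('ticks',np.sort(T).round(1),'phase30',s.x.round(2),'res',f(s.x).round(2),'plain',np.median(((T+15)%30)-15).round(2))
# needle: tail disc and pivot seed
o=proj(c,[P-.018*(np.cos(np.radians(-35.5))*A+np.sin(np.radians(-35.5))*B),P+.05*(np.cos(np.radians(-35.5))*A+np.sin(np.radians(-35.5))*B)])
ndl=needle(c,im,tuple(map(int,o[0])),tuple(map(int,o[1]))); print('needle',ndl)
E
python3 meas.py
```

```text
6.07 [0.4829 0.0167 0.0708] th -200.9 r 82.3 clr 6.5 F [-1.6 -2.9  5.4]
-201.0 tx ty tz [-0.01 -0.08  0.  ] turn 1.1
-202.0 tx ty tz [-0.01 -0.23 -0.01] turn 2.1
ticks [-154.2 -124.1  -94.2   53.5   83.7  114.1  144.8  175.4] phase30 [-5.25 -0.69 -0.98] res [-0.    0.02  0.01 -0.04  0.01 -0.03  0.02  0.  ] plain -4.94
needle (np.float32(-36.622684), 'offset of line from C mm', np.float32(0.011099935), 2263)
```

Dial at −35.25° (tick fit residual 0.04°), needle at −35.5° to −36.6°, so it's within tolerance. Backing off from the lug, then rising to look from above.

Emit:
apply_moves([
  {"tx": 0, "ty": 0.4, "tz": -0.1, "turn": 0, "jaw": -1},
  {"tx": 0, "ty": 1.0, "tz": -0.3, "turn": 0, "jaw": -1},
  {"tx": 0, "ty": 1.2, "tz": -2, "turn": 0, "jaw": -1},
  {"tx": 0, "ty": 1.2, "tz": -5, "turn": 0, "jaw": -1},
  {"tx": 0, "ty": 1.2, "tz": -8, "turn": 0, "jaw": -1},
])

```text
time_s: 6.53
position: [0.4741, 0.0071, 0.1511]
tool_rot: [[0.777, -0.63, -0.001], [-0.63, -0.777, 0.002], [-0.002, -0.001, -1.0]]
ft_force: [0.5, 0.6, 0.7]
grip_width: 0.0003
```

Emit:
apply_moves([
  {"tx": -2, "ty": 0, "tz": -4, "turn": 0, "jaw": -1},
  {"tx": -5, "ty": 0, "tz": -8, "turn": 0, "jaw": -1},
  {"tx": -5, "ty": 0, "tz": -10, "turn": 0, "jaw": -1},
  {"tx": -5, "ty": 0, "tz": -10, "turn": 0, "jaw": -1},
  {"tx": -5, "ty": 0, "tz": -10, "turn": 0, "jaw": -1},
])

```text
time_s: 6.95
position: [0.4352, 0.0384, 0.2522]
tool_rot: [[0.777, -0.629, 0.002], [-0.629, -0.777, 0.002], [0.0, -0.003, -1.0]]
ft_force: [-0.1, -0.3, -0.8]
grip_width: -0.0002
```

Run:
```python
from h import *
s=telemetry.observe(); print(s['time_s'],s['position'],s['qvel'].round(1) if hasattr(s['qvel'],'round') else s['qvel'])
get_image('top')  # let the arm settle
im,d=get_image('wrist'); c=cam('wrist'); u0=proj(c,[C+.0065*N+.058*(np.cos(np.radians(-35.5))*A+np.sin(np.radians(-35.5))*B)])[0]; print(u0, proj(c,[C+.0065*N]))
np.savez('pics/w6.npz',im=im,K=c[0],D=c[1],R=c[2],t=c[3]); cv2.imwrite('pics/w6.png',cv2.resize(im[:,:,::-1],(800,600),interpolation=cv2.INTER_CUBIC))
```

```text
6.95 [0.4352314  0.03839938 0.2522268 ] [-0.5  2.8  2.5 -0.2 -1.   0.1]
[258.99003956 -41.97506482] [[240.00552759  29.85719933]]
```

View pics/w6.png

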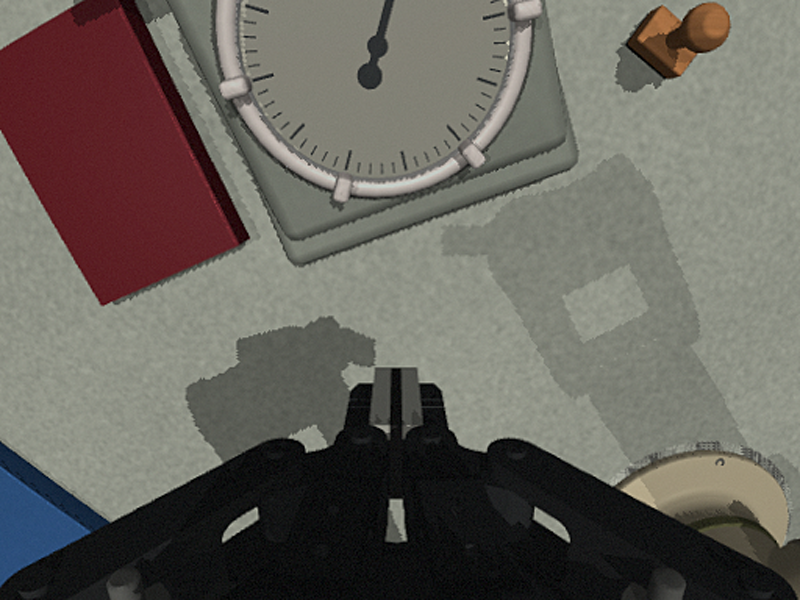

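The arm is clear, but the wedge is above the picture's edge. Moving 9 cm forward, well above crate height.

Emit:
apply_moves([
  {"tx": 4, "ty": 0, "tz": 0, "turn": 0, "jaw": -1},
  {"tx": 8, "ty": 0, "tz": 0, "turn": 0, "jaw": -1},
  {"tx": 9, "ty": 0, "tz": 0, "turn": 0, "jaw": -1},
  {"tx": 9, "ty": 0, "tz": 0, "turn": 0, "jaw": -1},
  {"tx": 9, "ty": 0, "tz": 0, "turn": 0, "jaw": -1},
])

```text
time_s: 7.47
position: [0.5043, -0.0186, 0.2482]
tool_rot: [[0.776, -0.631, -0.006], [-0.631, -0.776, 0.004], [-0.007, 0.001, -1.0]]
ft_force: [0.5, 0.3, -0.4]
grip_width: -0.0001
```

```bash
python3 - <<'E'
from h import *
for _ in range(3): get_image('top')
im,d=get_image('wrist'); c=cam('wrist'); P=C+.0065*N
w=lambda r,t:P+r*(np.cos(np.radians(t))*A+np.sin(np.radians(t))*B)
u=proj(c,[P,w(.058,-35.5)]); print(u)
x,y=np.clip(u.mean(0).astype(int)-[80,70],0,None); np.savez('pics/w7.npz',im=im); print(x,y)
cv2.imwrite('pics/w7.png',cv2.resize(im[y:y+140,x:x+160,::-1],None,fx=4,fy=4,interpolation=cv2.INTER_CUBIC))
E
python3 meas.py
```

```text
[[241.0791315  128.57382969]
 [258.80414608  68.82334242]]
169 28
ticks [23.2] phase30 [-3.42 -3.14 -1.35] res [-0.] plain -6.84
needle (np.float32(-35.424007), 'offset of line from C mm', np.float32(-0.3141904), 482)
```

View pics/w7.png

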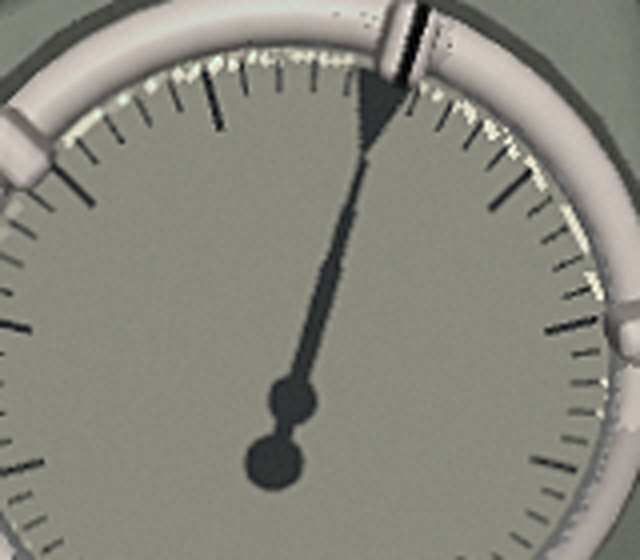

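The wedge point and needle tip meet at (365,152) in the crop. The pivot-to-tip and pivot-to-wedge directions agree within about 0.5°, and the arm is clear. Handing in.

```bash
python3 -c "
from rig import close_job,telemetry
s=telemetry.observe();print(s['time_s'],s['ft_force'],s['position']);print(close_job())"
```

```text
7.7167 [ 0.02416252 -0.57600196  0.83932217] [ 0.50417067 -0.01780003  0.25000451]
the job is handed in; nothing more can be done
None
```

I pushed the nearest rim lug with the closed fingertips, which turned the dial about 50° clockwise until the zero wedge met the needle. I then backed the arm off clear of everything and handed the job in at 7.7 s. No verdict is reported.

- **Alignment:** the last tick fit put the dial at −35.25°. Needle readings were −35.4° to −35.7°, so the error is under about 0.5° (around 0.5 mm). The final close-up showed the wedge point and needle tip meeting.
- **Disagreements:**
  - One needle reading, taken while still in contact, gave −36.6°. That would still be within the 3° limit.
  - The last automatic tick fit, from the hover view, found only one tick and was useless, so the dial angle rests on the earlier fit and the close-up.
- **First sweep missed:** the visible fingertips end about 12 mm behind the TCP, not the stated 17 mm ahead of it, so the first sweep passed over the lug without touching it. I used the camera-measured position for the second sweep.
- **Force:** wrist force read at most about 6 N at the end of each move.
- **Crate and other objects:** I saw no sign that any of them moved, but I did not measure their final positions.

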